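# Knock out a headed rivet and draw it with the tongs

### The arm

A 6-joint arm with a two-finger parallel gripper is mounted at the origin on the work surface. World frame = base frame: x ahead of the robot, y to its left, z up, the work surface at z = 0. Lengths are in mm, angles in rad, forces in N, time in s.
With the tool pointing down it reaches from about 350 to 850 mm from the base axis. Payload 8.1 kg.
Tool frame: the origin (TCP) lies on the centre line of the jaws, within the pads' length; the fingertips stand tcp_to_tips ahead of it and the grasp point (between the pads) lies 3 mm ahead of it (tcp_to_tips is the distance from the TCP to the fingertips, in mm); z points along the fingers, y is the line along which they close (so a half turn about z gives the same grasp; the last joint's range is limited). The gripper opens to 85 mm and grips with 20 to 120 N. Pads are 22 mm wide; open, the fingers measure 114 mm over their backs; the gripper's body (76 mm by 85 mm) begins 54 mm behind the grasp point. The pads swing forward as they close: fully open they stand 13 mm farther back than shut.
Start: joints at [-1.354, 0.13, 1.488, -0, 1.523, -0.085], TCP at [178.364, -572.88, 253.292] pointing down, gripper open.
Joint ranges: [-2.96, 2.96], [-0.89, 2.26], [0.02, 2.5], [-1.34, 4.48], [0, 2.73], [-2.66, 2.66]. Speed limits (rad/s): [2.39, 2.39, 2.79, 3.14, 3.14, 3.14].

### API

Orientations are given as a rotation vector (axis times angle).
In Python, from workcell import * gives the robot as it stands.
- The arm moves only by the tool send_rows, never from a script. Its argument "steps" is one flat list of numbers, 6 for each row, row after row: the shift along the tool's x, y, z in m, then the turn, a rotation vector about the tool's x, y, z in rad. In form: [dx, dy, dz, wx, wy, wz, dx, dy, dz, wx, wy, wz, ...]. A call has 1 to 10 rows; each row shifts and turns the commanded pose from where the row before left it, along the tool's axes as they then stand; what a row does not reach is not made up. A row lasts 1/12 s, in which the tool goes at most 41.7 mm and 7.16 degrees, less where a joint would pass 70% of its speed; a pose out of reach is approached as far as the arm can. A call with a gripper value outside its range is refused whole. "hand" is the gripper's target within -1 to 1 (fully open at 1, half-way at 0, shut at -1), set as the call begins (left out, the last holds). The fingers move at their own pace and stop on an object; "grip_force" is the grip in N (left out, the last holds). Time passes only in rows, so rows that do not move let the fingers close. It gives the time, the measured TCP pose, the force, the opening and the grip force at its end, in the units of the state.
- get_obs(): the state, without advancing time (a new reading comes with each control period).
- capture(name): name is "side" or "top" or "wrist"; returns a dict with "image" (420x560x3 uint8, red, green, blue), "K" (3x3 intrinsics, pixels), "D" ([k1, k2, p1, p2, k3] as OpenCV has them; the pictures are not rectified), "R" (3x3) and "t" (3): a world point X has camera coordinates R X + t; the wrist camera has in their place "tool_from_camera" (4x4, takes a point from camera to tool coordinates, whose origin is the TCP and whose axes are the flange's). Camera axes: x right, y down, z forward; pixel columns grow to the right and rows downward; lengths in mm; the calibration is good to about 2 mm. A picture is of the moment at which its call begins: read the wrist's pose just before it. There is no depth.
- sign_off(): hands the job in; it is judged then, once.
The state is a dict: "time_s": time; "joints": joint angles; "qd": joint speeds; "tau": joint torques, N m; "eef_pos": TCP position; "orientation": TCP orientation; "force": force on the tool from outside, world axes, zero at the start; "ft_torque": the same for the moment, N m; "finger_gap": finger opening in mm; "grasp_force": force on a finger pad.
Only numpy, scipy, OpenCV 4.12 (cv2) and the standard library are available. Lean on these libraries where they do the work, as an engineer would, in place of code of your own. Each camera call takes 0.05 s, during which the arm holds its last target. There are 200 camera calls.

### The job

Get the freshly headed copper rivet out of the heading die: press the red-knobbed knock-out lever down until its catch holds it by itself and the rivet stands up out of the die, then pick up the open sprung tongs with the black grips, close them on the rivet and draw it up out of the die. Never touch the rivet with the gripper itself, leave the lever latched and the other things on the bench where they are, and finish still holding the rivet in the tongs, its lower end about 10 cm above the die.

Things in the scene. Friction and masses are not known exactly. Their poses are not given: they have to be found in the camera images.
- bolster: Rivet-heading bolster, bolted to the bench: green base plate 130 x 235 x 12 mm (local x -65..65, y -65..170), two green cheeks under a dark steel die block 90 (x) x 80 (y) mm, its flat top 125 mm above the bench. Origin: on the bench under the die hole; z up; the lever sticks out along +y. Die hole: vertical, 18 mm wide, with a recess at the top 33 mm wide, 8 mm deep.
- die_mouth (a point): Centre of the die hole, at the level of the die's flat top (125 mm above the bench).
- lever_knob (a point): Centre of the red ball knob (26 mm diameter) on the knock-out lever's free end. The lever turns about a level pin 75 mm from the die hole along the bolster's +y, 55 mm above the bench; the knob is 130 mm from that pin, starts 88 mm above the bench, 201 mm from the die hole, and is at 30 mm when latched, 19 mm at the stop. Nothing is under it: push it straight down from above, fingers shut.
- knockout (a joint): Lever angle, rad: 0 at rest (knob up), grows as the knob is pressed, stop at 0.54. A spring pushes back with 4 N at the knob at first, 10 N at the end, a few N more at the yellow catch. Press to the stop: past about 0.52 the catch snaps over the lever's stud; let go, it stays at about 0.455; let go sooner, it springs back. Going down it lifts the pin under the rivet, 33 mm when latched.
- rivet: Copper rivet, loose, upright in the die, about 130 g: shank 16 mm diameter, 45 mm long; flat round head 30 mm diameter, 8 mm thick on top. Origin: centre of the shank's lower end; z to the head. At the start the head lies flush in the die's recess; knocked out, its underside stands about 25 mm above the die top, bare shank below it, and about 20 mm of shank is still in the hole.
- rivet_head (a point): Centre of the flat top of the rivet's head, 53 mm from the shank's lower end.
- tongs: Sprung bow tongs of steel strip with black grips, loose, lying flat and open, 160 g, 230 mm long, 22 mm high. Origin: centre of the bow (closed end), on the underside; x to the jaws, z up. Both arms turn equally about the origin; squeezed they close, let go they spring open, pushing out with 8 N at the grips when open, 12 N when closed on the rivet: they can be carried half squeezed.
- tongs_grip (a point): Midpoint between the two black grips (each 60 mm long, 22 mm high, on the outside of an arm), 95 mm from the tongs' origin along x, 11 mm above the underside; the tongs balance here. Over the grips they measure 62 mm when open, 52 mm half squeezed (jaws then about 50 mm apart, the grips' faces parallel), 36 mm when the jaws close on 16 mm.
- tongs_jaw (a point): Midpoint between the two jaw pads: 196 mm from the tongs' origin along local x, 11 mm above the underside. The pads are flat, 38 mm long, 14 mm high; 71 mm apart when open, parallel when closed on the rivet's 16 mm shank.
- tongs_left (a joint): Closing angle of each tongs arm, rad: 0 open, about 0.14 when the jaws are 16 mm apart, 0.17 shut.
- hammer: Bystander: hammer, wooden handle, lying beyond the bolster. Origin on its underside.
- wire_brush: Bystander: wire brush with a wooden back and handle, 245 mm long, 45 mm high, lying near the robot. Origin on its underside.
- file: Bystander: flat file with a wooden handle, 320 mm long, lying on the left. Origin on its underside.
- wax_tin: Bystander: round brass-coloured tin, 72 mm diameter, 60 mm high, beyond the bolster, left. Origin at the centre of its underside.
- rivet_tray: Bystander: grey steel tray 200 x 140 x 35 mm with cold rivets, on the left. Origin at the centre of its underside.
- rein_tongs: Bystander: dark riveted smith's tongs, 350 mm long, at the far right; not the tongs to use. Origin at their rivet, on the underside.
- punch: Bystander: steel punch 130 mm long, 20 mm thick, lying near the robot on the right. Origin at the centre of its thick end.
Things that resemble listed ones, but are neither listed nor needed, are in the scene too. Leave any turquoise look-alike of the tongs alone.

How it is judged:
By the outcome, as a careful person would: the job done as asked, in the order asked, and still so for the second after the job is handed in, while the arm keeps its last pose, push and grip.
It also fails if it takes over 61 s, if anything falls off the work surface, if the arm or the gripper's body presses on something with over 40 N, if the wrist force passes 120 N, or if a joint passes its speed limit or range.

## Working session

There is one attempt and no reset: what is moved stays moved. The work goes in short steps, Python scripts to look and compute and a tool call to move; the robot and the scene stay as the last step left them, time stands still between calls to the robot, and variables do not carry over. Pictures are saved under pics/ and viewed, at most 13 in all, crops included, and the job is handed in when it is done.

Besides the shell and the picture viewer there is one more tool, called after "Emit:" as name(argument=value, ...), one argument or row to a line, values as JSON. send_rows: Moves the arm, as the interface text tells. Its arguments: {"type":"object","properties":{"steps":{"type":"array","items":{"type":"number"}},"hand":{"type":"number"},"grip_force":{"type":"number"}},"required":["steps"]}

```bash
ls; mkdir -p pics; cat > h.py <<'E'
from workcell import *
import numpy as np, cv2
from scipy.spatial.transform import Rotation as Ro
def cam(n):
    o=get_obs(); c=capture(n)
    c={k:(np.array(v) if k!='image' else v) for k,v in c.items()}
    if n=='wrist':
        T=c['tool_from_camera']; Rt=Ro.from_rotvec(o['orientation']).as_matrix()
        Rw=Rt@T[:3,:3]; p=Rt@T[:3,3]+np.array(o['eef_pos'])
        c['R']=Rw.T; c['t']=-Rw.T@p
    return c
def ray(c,uv):
    x=cv2.undistortPoints(np.array([[uv]],float),c['K'],c['D'])[0,0]
    d=c['R'].T@np.array([x[0],x[1],1]); return -c['R'].T@c['t'],d
def onz(c,uv,z):
    p,d=ray(c,uv); return p+d*(z-p[2])/d[2]
def proj(c,X):
    return cv2.projectPoints(np.array(X,float).reshape(-1,1,3),cv2.Rodrigues(c['R'])[0],c['t'].reshape(3,1),c['K'],c['D'])[0][:,0]
def save(c,n): cv2.imwrite('pics/'+n,cv2.cvtColor(c['image'],cv2.COLOR_RGB2BGR))
E
python3 - <<'E'
from h import *
print(get_obs())
a=cam('top');b=cam('side')
import pickle; pickle.dump((a,b),open('ab.pkl','wb'))
cv2.imwrite('pics/top.png',cv2.resize(a['image'][:,:,::-1],(800,600)));cv2.imwrite('pics/side.png',cv2.resize(b['image'][:,:,::-1],(800,600)))
E
```

```text
pics
{'time_s': 0.0, 'joints': array([-1.35436319e+00,  1.31191907e-01,  1.48926534e+00, -2.69585594e-06,
        1.52298566e+00, -8.54077456e-02]), 'qd': array([-0.00160775,  0.00031583,  0.0015356 , -0.0018246 , -0.00020407,
       -0.00033174]), 'tau': array([ 2.33593317e-03, -5.69399929e+01, -5.00552666e+01, -6.69783572e-05,
        1.46810169e-02, -1.42044149e-05]), 'eef_pos': array([ 178.27527137, -572.37944553,  252.23367497]), 'orientation': array([-3.10405735e+00, -4.72055360e-01,  1.94374742e-04]), 'force': array([-0.24904986,  0.33128929,  0.05775463]), 'ft_torque': array([-0.01717198,  0.0193368 ,  0.07113507]), 'grasp_force': 0.0, 'finger_gap': 85.05217533395606}
```

View pics/top.png

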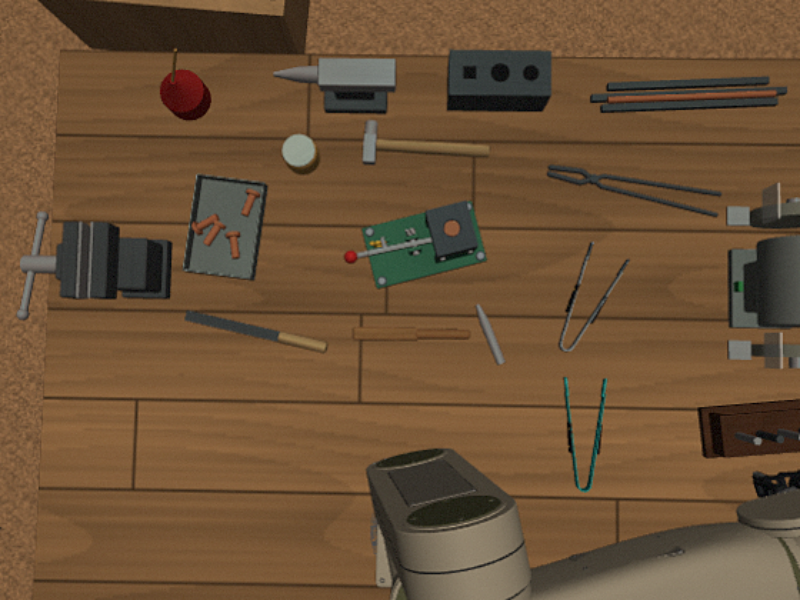

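View pics/side.png

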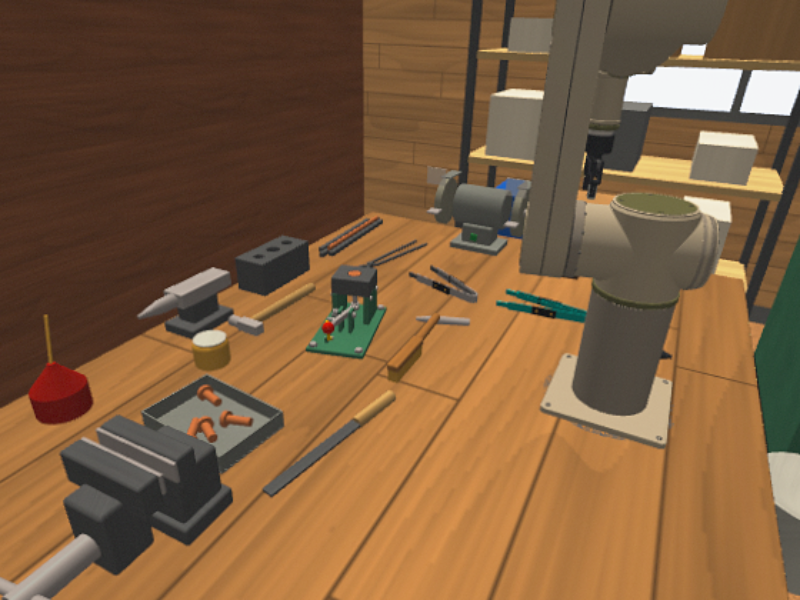

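The top view (800x600) shows the bolster with the copper rivet at (452,228) and the red knob at (350,257). There are three tongs-like things:
- Steel tongs with black grips: bow (567,348), jaw ends (590,243) and (628,262).
- Turquoise look-alike at (585,435).
- Dark riveted smith's tongs at (635,190).

The steel sprung bow tongs with black grips fit the description.

```bash
python3 - <<'E'
from h import *
import pickle
a,b=pickle.load(open('ab.pkl','rb'))
def red(c):
    h=cv2.cvtColor(c['image'],cv2.COLOR_RGB2HSV)
    m=((h[...,0]<5)|(h[...,0]>175))&(h[...,1]>200)&(h[...,2]>90)
    n,l,s,ct=cv2.connectedComponentsWithStats(m.astype(np.uint8)); return [(ct[i].round(1),s[i,4]) for i in range(1,n) if s[i,4]>15]
print(red(a),red(b))
q=lambda u,v:(u*.7,v*.7)
print('knob',onz(a,q(350,257),88),'rivet',onz(a,q(452.5,228.5),125))
print('bow',onz(a,q(567,350),11),'jawL',onz(a,q(590,243),11),'jawR',onz(a,q(628,262),11))
print('cam',-a['R'].T@a['t'])
im=a['image'][155:260,370:460,::-1]
cv2.imwrite('pics/crop.png',cv2.resize(im,None,fx=5.5,fy=5.5,interpolation=cv2.INTER_CUBIC))
E
```

```text
[(array([132.4,  58.2]), np.int32(212)), (array([245.1, 179. ]), np.int32(43))] [(array([229.3, 228.9]), np.int32(45)), (array([ 39.2, 268.5]), np.int32(746))]
knob [540.89214283 165.71086189  88.        ] rivet [593.12081068 -30.34404448 125.        ]
bow [ 367.75560182 -272.35156623   11.        ] jawL [ 587.60496957 -318.65078742   11.        ] jawR [ 549.58763559 -396.02195306   11.        ]
cam [ 372.48974504   36.7072597  1361.81881511]
```

View pics/crop.png

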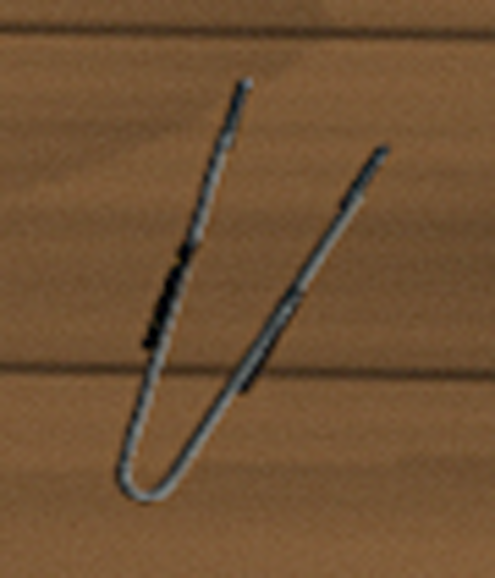

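The crop confirms it: grey steel strip, black grips at (170,300) and (268,345), bow at (145,498), open jaws at (247,82) and (383,150). Next I check the tip length and work out the first move, to above the knob.

```bash
cat >> h.py <<'E'
def go(X,yaw=None,n=None):
    """print tool-frame shift to world TCP X, and turn about tool z so tool x has given world yaw (deg)"""
    o=get_obs(); R=Ro.from_rotvec(o['orientation']).as_matrix()
    d=R.T@(np.array(X)-o['eef_pos']); y=np.degrees(np.arctan2(R[1,0],R[0,0]))
    print('t',round(o['time_s'],2),'pos',o['eef_pos'].round(1),'yaw',y.round(2),'tilt',np.degrees(np.arccos(-R[2,2])).round(2),'shift',d.round(1),'|d|',np.linalg.norm(d).round(1), 'turn', None if yaw is None else -((yaw-y+180)%360-180))
E
python3 - <<'E'
import workcell
from h import *
print([x for x in dir(workcell) if not x.startswith('__')], getattr(workcell,'tcp_to_tips',None))
k=np.array([540.9,165.7,0]); d=np.array([593.1,-30.3,0])
import pickle
a,b=pickle.load(open('ab.pkl','rb'))
# knob by two views
A=[];B=[]
for c,uv in((a,(245.1,179.)),(b,(229.3,228.9))):
    p,v=ray(c,uv); v/=np.linalg.norm(v); M=np.eye(3)-np.outer(v,v); A.append(M);B.append(M@p)
print('knob',np.linalg.solve(sum(A),sum(B)))
go([541,166,250])
E
```

```text
['MotionError', 'capture', 'get_obs', 'sign_off', 'tcp_to_tips'] 22.0
knob [542.96577079 165.21706799  88.9220602 ]
t 0.1 pos [ 178.3 -572.4  252.3] yaw 17.29 tilt 0.1 shift [ 565.8 -597.2    3.4] |d| 822.7 turn None
```

Emit:
send_rows(
  steps=[0.01,-0.0105,0,0,0,0,0.02,-0.021,0,0,0,0,0.02,-0.021,0,0,0,0,0.02,-0.021,0,0,0,0,0.02,-0.021,0,0,0,0,0.02,-0.021,0,0,0,0,0.02,-0.021,0,0,0,0,0.02,-0.021,0,0,0,0,0.02,-0.021,0,0,0,0,0.02,-0.021,0,0,0,0],
  hand=-1,
  grip_force=30,
)

```text
time_s: 0.93
eef_pos: [300.7, -324.4, 252.9]
orientation: [-3.105, -0.472, 0.0]
force: [0.3, -0.1, -0.1]
finger_gap: 0.1
grasp_force: 0.0
```

Emit:
send_rows(
  steps=[0.02,-0.021,0,0,0,0,0.02,-0.021,0,0,0,0,0.02,-0.021,0,0,0,0,0.02,-0.021,0,0,0,0,0.02,-0.021,0,0,0,0,0.02,-0.021,0,0,0,0,0.02,-0.021,0,0,0,0,0.02,-0.021,0,0,0,0,0.02,-0.021,0,0,0,0,0.02,-0.021,0,0,0,0],
)

```text
time_s: 1.77
eef_pos: [429.2, -64.5, 253.0]
orientation: [-3.106, -0.472, 0.001]
force: [0.7, -0.3, -0.8]
finger_gap: -0.1
grasp_force: 0.0
```

Emit:
send_rows(
  steps=[0.02,-0.021,0,0,0,0,0.02,-0.021,0,0,0,0,0.02,-0.021,0,0,0,0,0.02,-0.021,0,0,0,0,0.02,-0.021,0,0,0,0,0.02,-0.021,0,0,0,0,0.02,-0.021,0,0,0,0,0.02,-0.021,0,0,0,0,0.01,-0.0105,0,0,0,0,0,0,0,0,0,0],
)

```text
time_s: 2.6
eef_pos: [538.6, 157.7, 252.4]
orientation: [-3.104, -0.476, 0.002]
force: [0.7, -0.1, -0.4]
finger_gap: 0.1
grasp_force: 0.0
```

```bash
python3 - <<'E'
from h import *
go([542,166,140])
c=cam('wrist'); save(c,'w1.png')
print(proj(c,[[542,166,88],[593.1,-30.3,125]]))
E
```

```text
t 2.6 pos [538.6 157.7 252.4] yaw 17.45 tilt 0.08 shift [  5.9  -6.8 112.4] |d| 112.8 turn None
[[274.96094268 190.05102039]
 [509.80317639 212.51193888]]
```

View pics/w1.png

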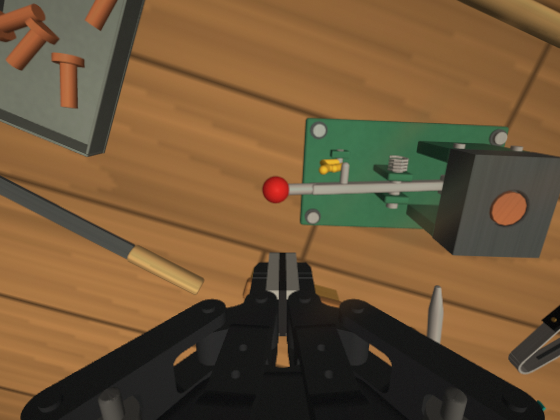

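The wrist view has the knob at (275,189) and the rivet at (509,209), both within about 2 mm of my estimates. I'll align and press.

Emit:
send_rows(
  steps=[0.003,-0.003,0.01,0,0,0,0.003,-0.004,0.02,0,0,0,0,0,0.03,0,0,0,0,0,0.03,0,0,0,0,0,0.02,0,0,0,0,0,0.01,0,0,0,0,0,0.005,0,0,0,0,0,0,0,0,0],
)

```text
time_s: 3.32
eef_pos: [541.3, 162.8, 127.3]
orientation: [3.106, 0.471, -0.003]
force: [-0.4, 0.2, 0.3]
finger_gap: -0.2
grasp_force: 0.0
```

Emit:
send_rows(
  steps=[0,0,0.005,0,0,0,0,0,0.006,0,0,0,0,0,0.006,0,0,0,0,0,0.006,0,0,0,0,0,0.006,0,0,0,0,0,0.006,0,0,0,0,0,0.006,0,0,0,0,0,0.006,0,0,0,0,0,0.006,0,0,0,0,0,0,0,0,0],
)

```text
time_s: 4.15
eef_pos: [543.8, 164.9, 77.2]
orientation: [-3.104, -0.473, -0.008]
force: [-0.2, 4.5, 8.6]
finger_gap: -0.3
grasp_force: 4.5
```

Emit:
send_rows(
  steps=[0,0,0.005,0,0,0,0,0,0.005,0,0,0,0,0,0.004,0,0,0,0,0,0.004,0,0,0,0,0,0.003,0,0,0,0,0,0,0,0,0],
)

```text
time_s: 4.65
eef_pos: [544.2, 163.7, 56.6]
orientation: [3.106, 0.472, 0.008]
force: [-0.5, -0.6, 11.0]
finger_gap: 0.2
grasp_force: 5.3
```

Emit:
send_rows(
  steps=[0,0,0.002,0,0,0,0,0,0.001,0,0,0,0,0,0,0,0,0],
)

```text
time_s: 4.9
eef_pos: [544.3, 163.4, 54.0]
orientation: [3.105, 0.472, 0.008]
force: [-1.4, -2.9, 10.9]
finger_gap: -0.1
grasp_force: 5.7
```

Emit:
send_rows(
  steps=[0,0,0.001,0,0,0,0,0,0.001,0,0,0,0,0,0,0,0,0],
)

```text
time_s: 5.15
eef_pos: [544.6, 163.4, 53.3]
orientation: [3.105, 0.472, 0.008]
force: [-6.3, -3.1, 20.2]
finger_gap: 0.1
grasp_force: 10.6
```

Emit:
send_rows(
  steps=[0,0,0.001,0,0,0,0,0,0.001,0,0,0,0,0,0,0,0,0],
)

```text
time_s: 5.4
eef_pos: [544.8, 163.5, 53.0]
orientation: [3.105, 0.473, 0.008]
force: [-14.8, -7.1, 35.5]
finger_gap: -0.2
grasp_force: 18.1
```

Emit:
send_rows(
  steps=[0,0,-0.004,0,0,0,0,0,-0.006,0,0,0,0,0,-0.01,0,0,0,0,0,-0.03,0,0,0,0,0,-0.04,0,0,0,0,0,-0.04,0,0,0,0,0,-0.04,0,0,0,0,0,-0.03,0,0,0,0,0,0,0,0,0],
)

```text
time_s: 6.15
eef_pos: [545.7, 164.2, 257.1]
orientation: [-3.105, -0.472, -0.022]
force: [1.1, 0.4, 1.4]
finger_gap: -0.1
grasp_force: 0.0
```

```bash
python3 - <<'E'
from h import *
go([542,166,140])
c=cam('wrist'); save(c,'w2.png')
print(proj(c,[[542,166,88],[542,166,30],[593.1,-30.3,125],[593.1,-30.3,158]]))
b=cam('side');h=cv2.cvtColor(c['image'],cv2.COLOR_RGB2HSV)
print(proj(b,[[542,166,88],[542,166,30],[593,-30,158]]))
def blobs(c,lo,hi,mn):
    h=cv2.cvtColor(c['image'],cv2.COLOR_RGB2HSV)
    m=(h[...,0]>=lo)&(h[...,0]<hi)&(h[...,1]>140)&(h[...,2]>90)
    n,l,s,ct=cv2.connectedComponentsWithStats(m.astype(np.uint8)); return [(ct[i].round(1),s[i]) for i in range(1,n) if s[i,4]>mn]
for q in (c,b): print('red',blobs(q,0,4,25)); 
save(b,'s2.png')
E
```

```text
t 6.15 pos [545.7 164.2 257.1] yaw 17.3 tilt 0.81 shift [ -4.6  -3.  117.1] |d| 117.2 turn None
[[278.91945817 200.00418515]
 [279.35189487 186.5383279 ]
 [507.49069824 221.58733402]
 [536.57081582 235.7215963 ]]
[[229.31640778 229.3513017 ]
 [229.9537375  246.12359054]
 [248.59531103 181.60058894]]
red [(array([277.6, 185.4]), array([268, 175,  20,  21, 336], dtype=int32))]
red [(array([229.6, 245.9]), array([226, 243,   8,   7,  45], dtype=int32)), (array([ 39.1, 268.5]), array([ 20, 253,  41,  29, 751], dtype=int32))]
```

View pics/w2.png

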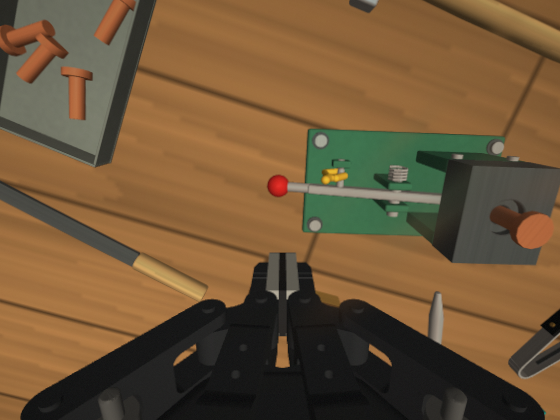

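The lever is latched: knob at 30 mm in both views, wrist pixel (278,185). The rivet stands up with its head at (533,229). Next are the tongs.

Emit:
send_rows(
  steps=[-0.007,0.012,-0.01,0,0,0,-0.015,0.026,-0.01,0,0,0,-0.015,0.026,0,0,0,0,-0.015,0.026,0,0,0,0,-0.015,0.026,0,0,0,0,-0.015,0.026,0,0,0,0,-0.015,0.026,0,0,0,0,-0.015,0.026,0,0,0,0,-0.015,0.026,0,0,0,0,-0.015,0.026,0,0,0,0],
)

```text
time_s: 7.08
eef_pos: [477.7, -115.3, 265.8]
orientation: [-3.105, -0.472, 0.004]
force: [0.9, -0.0, 0.1]
finger_gap: 0.1
grasp_force: 0.0
```

Emit:
send_rows(
  steps=[-0.015,0.026,0,0,0,0,-0.015,0.026,0,0,0,0,-0.015,0.026,0,0,0,0,-0.015,0.026,0,0,0,0,-0.015,0.026,0,0,0,0,-0.015,0.026,0,0,0,0,-0.007,0.012,0,0,0,0,0,0,0,0,0,0.05,0,0,0,0,0,0.08,0,0,0,0,0,0.09],
  hand=1,
)

```text
time_s: 7.92
eef_pos: [435.6, -302.9, 265.8]
orientation: [-3.137, -0.121, 0.004]
force: [0.4, -0.6, 0.4]
finger_gap: 85.4
grasp_force: 0.0
```

Emit:
send_rows(
  steps=[0,0,0,0,0,0.1,0,0,0,0,0,0.1,0,0,0,0,0,0.1,0,0,0,0,0,0.1,0,0,0,0,0,0.08,0,0,0,0,0,0,0,0,0,0,0,0],
)

```text
time_s: 8.5
eef_pos: [436.2, -302.5, 266.3]
orientation: [-3.079, 0.617, 0.003]
force: [0.2, -0.6, 0.1]
finger_gap: 85.3
grasp_force: 0.0
```

```bash
python3 - <<'E'
from h import *
go([452,-309,250],-23)
c=cam('wrist'); save(c,'w3.png')
print(proj(c,[[368,-272,11],[455,-309,11],[588,-319,11],[550,-396,11]]))
E
```

```text
t 8.5 pos [ 436.2 -302.5  266.3] yaw -22.66 tilt 0.11 shift [17.1 -0.1 16.3] |d| 23.6 turn 0.33721430059298996
[[281.46945057 231.39814149]
 [281.89363051 159.64411279]
 [243.64260347  44.96720109]
 [321.3333329   50.3065914 ]]
```

View pics/w3.png

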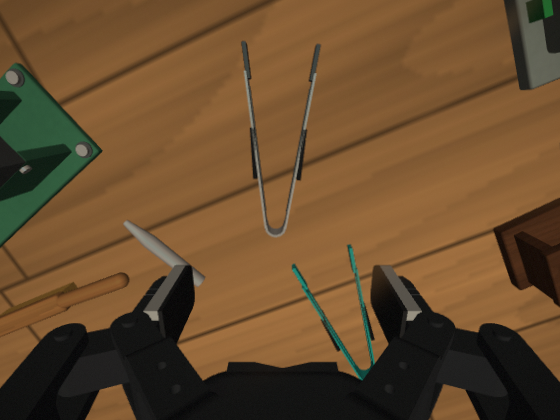

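The wrist view shows the tongs: bow end (276,235), grip centres about (254,153) and (302,155), jaw tips (245,43) and (317,46). The turquoise pair at (340,320) stays clear.

```bash
python3 - <<'E'
from h import *
c=cam('wrist')
h=cv2.cvtColor(c['image'],cv2.COLOR_RGB2HSV); g=h[...,2]
# black grips
m=(g<45).astype(np.uint8); m[:100]=0; m[200:]=0; m[:,:235]=0; m[:,330:]=0
n,l,s,ct=cv2.connectedComponentsWithStats(m)
for i in range(1,n):
    if s[i,4]>30: print(ct[i].round(1),s[i])
for z in (11,22):
    P=lambda u,v: onz(c,(u,v),z)[:2].round(1)
    L,Rr,B=P(245,43),P(317,46),P(276,235)
    d=(L+Rr)/2-B; print(z,B,L,Rr,'grips',P(254,153),P(302,155),'yaw',np.degrees(np.arctan2(d[1],d[0])),np.linalg.norm(d), 'B+100',B+100*d/np.linalg.norm(d))
    cs=[ct[i] for i in range(1,n) if s[i,4]>100]
    for q in cs: print(P(*q))
w=cv2.imread('pics/w2.png')
E
```

```text
[253.2 159.2] [251 136   6  43 118]
[300.3 163. ] [297 139   8  41  93]
11 [ 366.2 -263.5] [ 589.5 -321.3] [ 556.2 -393.3] grips [ 475.7 -281. ] [ 451.  -333.9] yaw -24.41365779719143 226.94198047078027 B+100 [ 457.25851618 -304.8321501 ]
[ 469.3 -277. ]
22 [ 370.4 -265.5] [ 587.2 -321.6] [ 554.8 -391.5] grips [ 476.7 -282.5] [ 452.7 -333.9] yaw -24.412743828606143 220.29630614243175 B+100 [ 461.45917549 -306.83069755]
[ 470.5 -278.6]
```

Emit:
send_rows(
  steps=[0.01,-0.0025,0.01,0,0,0.01,0.01,-0.003,0.02,0,0,0.01,0.01,0,0.03,0,0,0.01,0,0,0.035,0,0,0,0,0,0.035,0,0,0,0,0,0.03,0,0,0,0,0,0.02,0,0,0,0,0,0.01,0,0,0,0,0,0,0,0,0],
)

```text
time_s: 9.35
eef_pos: [464.7, -308.3, 74.3]
orientation: [-3.068, 0.665, 0.008]
force: [-0.4, 0.1, -0.5]
finger_gap: 85.3
grasp_force: 0.0
```

```bash
python3 - <<'E'
from h import *
go([466,-309,24],-24.4)
c=cam('wrist'); save(c,'w4.png')
u=np.array([.9106,-.4133,0]);v=np.array([.4133,.9106,0]);G=np.array([466,-309,22])
print(proj(c,[G,G+31*v,G-31*v,G+120*u,G-110*u]))
E
```

```text
t 9.35 pos [ 464.7 -308.3   74.3] yaw -24.46 tilt 0.31 shift [ 1.7  0.1 50.3] |d| 50.3 turn -0.06101268544981053
[[283.62836712 242.43999983]
 [233.0940249  242.44840783]
 [334.19016519 242.39524641]
 [283.67436559  20.23499325]
 [283.58417837 380.26683325]]
```

View pics/w4.png

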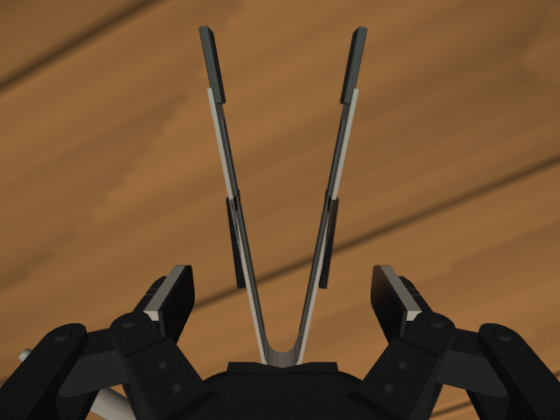

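Close up, the tongs sit centred on column 283 and the grips span rows 198–288 around the predicted row 242. I'll descend and half squeeze.

Emit:
send_rows(
  steps=[0.001,0,0.01,0,0,0,0,0,0.015,0,0,0,0,0,0.012,0,0,0,0,0,0.008,0,0,0,0,0,0.004,0,0,0,0,0,0,0,0,0],
)

```text
time_s: 9.9
eef_pos: [466.9, -309.8, 27.4]
orientation: [-3.069, 0.667, 0.002]
force: [0.2, 0.2, -0.1]
finger_gap: 85.6
grasp_force: 0.0
```

Emit:
send_rows(
  steps=[0,0,0,0,0,0,0,0,0,0,0,0,0,0,0,0,0,0,0,0,0,0,0,0,0,0,0,0,0,0,0,0,0,0,0,0],
  hand=0.2,
  grip_force=40,
)

```text
time_s: 10.4
eef_pos: [469.0, -311.4, 30.9]
orientation: [3.068, -0.667, 0.006]
force: [-1.3, -0.2, 9.3]
finger_gap: 51.3
grasp_force: 11.6
```

Emit:
send_rows(
  steps=[0,0,-0.004,0,0,0,0,0,-0.006,0,0,0,0,0,-0.01,0,0,0,0,0,-0.02,0,0,0,0,0,-0.02,0,0,0,0,0,-0.01,0,0,0,0,0,0,0,0,0,0,0,0,0,0,0],
)

```text
time_s: 11.07
eef_pos: [467.8, -310.5, 99.0]
orientation: [3.069, -0.667, 0.003]
force: [-0.1, -0.1, -1.4]
finger_gap: 51.4
grasp_force: 8.4
```

```bash
python3 - <<'E'
from h import *
go([466,-309,24],-24.4)
c=cam('wrist'); save(c,'w5.png'); save(cam('side'),'s5.png')
E
```

```text
t 11.07 pos [ 467.8 -310.5   99. ] yaw -24.54 tilt 0.11 shift [-2.4 -0.6 75. ] |d| 75.1 turn -0.13526395818752235
```

View pics/w5.png

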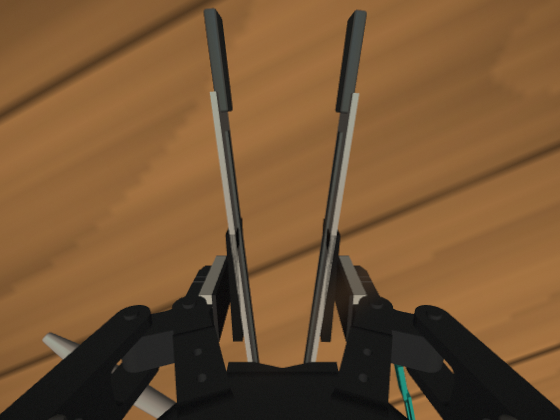

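The tongs are held half squeezed, with jaws at (212,10) and (360,12) and no tilt seen. I'll carry them to a spot short of the die, on the robot side, aligned with the bolster's x.

Emit:
send_rows(
  steps=[0,0,-0.01,0,0,0,-0.005,-0.007,-0.015,0,0,0,-0.0095,-0.014,-0.015,0,0,0,-0.0095,-0.014,-0.015,0,0,0,-0.0095,-0.014,-0.015,0,0,0,-0.0095,-0.014,-0.015,0,0,0,-0.0095,-0.014,-0.015,0,0,0,-0.0095,-0.014,-0.015,0,0,0,-0.0095,-0.014,-0.015,0,0,0,-0.0095,-0.014,0,0,0,0],
)

```text
time_s: 12.0
eef_pos: [444.0, -168.0, 231.6]
orientation: [3.069, -0.667, 0.006]
force: [1.5, -0.3, -1.0]
finger_gap: 51.4
grasp_force: 8.4
```

Emit:
send_rows(
  steps=[-0.0095,-0.014,0,0,0,0,-0.0095,-0.014,0,0,0,0,-0.0095,-0.014,0,0,0,0,-0.0095,-0.014,0,0,0,0,-0.0095,-0.014,0,0,0,0,-0.005,-0.007,0,0,0,0,0,0,0,0,0,-0.03,0,0,0,0,0,-0.06,0,0,0,0,0,-0.08,0,0,0,0,0,-0.08],
)

```text
time_s: 12.83
eef_pos: [427.1, -76.4, 228.1]
orientation: [3.13, -0.273, -0.001]
force: [0.1, 0.5, -0.6]
finger_gap: 50.9
grasp_force: 8.4
```

Emit:
send_rows(
  steps=[0,0,0,0,0,-0.08,0,0,0,0,0,-0.08,0,0,0,0,0,-0.08,0,0,0,0,0,-0.08,0,0,0,0,0,-0.08,0,0,0,0,0,-0.038,0,0,0,0,0,0,0,0,0,0,0,0],
)

```text
time_s: 13.5
eef_pos: [427.2, -76.5, 228.1]
orientation: [-3.115, -0.404, 0.001]
force: [-0.6, 0.2, -0.7]
finger_gap: 51.6
grasp_force: 8.4
```

```bash
python3 - <<'E'
from h import *
go([428,-74,160.5],14.9)
c=cam('wrist'); save(c,'w6.png')
print(proj(c,[[593.1,-30.3,158],[593.1,-30.3,125]]))
h=cv2.cvtColor(c['image'],cv2.COLOR_RGB2HSV)
m=((h[...,0]>=4)&(h[...,0]<12)&(h[...,1]>150)&(h[...,2]>110)).astype(np.uint8)
n,l,s,ct=cv2.connectedComponentsWithStats(m)
for i in range(1,n):
    if s[i,4]>150: print(ct[i].round(1),s[i],onz(c,ct[i],158).round(1))
print(get_obs()['finger_gap'])
w=cv2.imread('pics/w1.png')
E
```

```text
t 13.5 pos [427.2 -76.5 228.1] yaw 14.79 tilt 0.03 shift [ 1.5 -2.2 67.6] |d| 67.7 turn -0.10618628240220573
[[277.30628912 -80.98885085]
 [278.13396716 -49.50243058]]
51.642468152671185
```

View pics/w6.png

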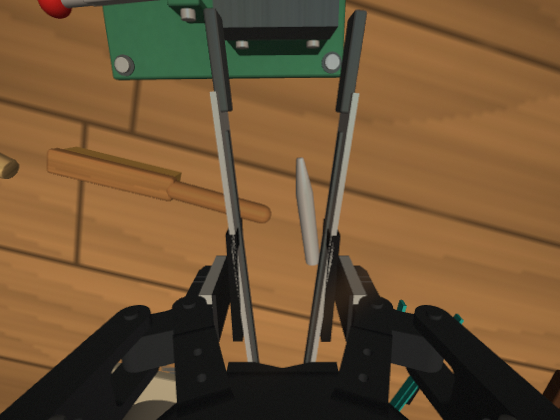

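The wrist view shows the tongs still square, with jaw midline at about column 286. The die's front face spans 212–340, and the rivet is out of frame ahead. I'll compute the rivet position from w1 and the jaw midpoint to get the offset.

```bash
python3 - <<'E'
from h import *
import pickle
a,b=pickle.load(open('ab.pkl','rb'))
def head(img,box=None):
    h=cv2.cvtColor(img,cv2.COLOR_RGB2HSV); m=((h[...,0]>=3)&(h[...,0]<13)&(h[...,1]>150)&(h[...,2]>110)).astype(np.uint8)
    k=np.zeros_like(m); x0,y0,x1,y1=box; k[y0:y1,x0:x1]=m[y0:y1,x0:x1]
    cs=max(cv2.findContours(k,0,2)[0],key=cv2.contourArea); return cv2.minEnclosingCircle(cs)
def pose(c,p,r):
    T=c['tool_from_camera']; Rt=Ro.from_rotvec(r).as_matrix(); Rw=Rt@T[:3,:3]; q=Rt@T[:3,3]+np.array(p)
    return dict(c,R=Rw.T,t=-Rw.T@q)
c=cam('wrist')
i1=cv2.imread('pics/w1.png')[:,:,::-1].copy()
e=head(i1,(480,180,540,240)); c1=pose(c,[538.6,157.7,252.4],[-3.104,-.476,.002]); print('w1',e,onz(c1,e[0],125))
e=head(a['image'],(300,140,335,180)); print('top',e,onz(a,e[0],125))
t=cam('top'); e=head(t['image'],(295,130,340,180)); print('top now',e,onz(t,e[0],158))
s=cam('side'); print(proj(s,[[593,-30,158]]))
# jaw line
o=get_obs(); R=Ro.from_rotvec(o['orientation']).as_matrix()
for z in (201,208,215): print(z,[ (R.T@(onz(c,uv,z)-o['eef_pos'])).round(1) for uv in ((286,11),(212,10),(361,12),(236,232),(331,232))])
E
```

```text
w1 ((508.5, 208.5), 18.179758071899414) [595.92411627 -27.11838471 125.        ]
top ((319.5, 159.5), 0.7072067856788635) [594.45487903 -37.73173947 125.        ]
top now ((312.5, 155.0), 1.1181340217590332) [600.1646926  -17.23401388 158.        ]
[[248.59531103 181.60058894]]
201 [array([119.4,   1.9,  27.2]), array([119.9, -29.3,  27.2]), array([119.1,  33.5,  27.2]), array([ 19.1, -23.8,  27.2]), array([19.1, 25.4, 27.2])]
208 [array([117.5,   1.8,  20.2]), array([118. , -27.9,  20.2]), array([117.2,  32. ,  20.2]), array([ 22. , -22.6,  20.2]), array([22. , 24.3, 20.2])]
215 [array([115.7,   1.7,  13.2]), array([116.1, -26.5,  13.2]), array([115.4,  30.4,  13.2]), array([ 24.9, -21.5,  13.2]), array([24.9, 23.1, 13.2])]
```

Emit:
send_rows(
  steps=[0.004,-0.005,0.007,0,0,0,0,0,0.012,0,0,0,0,0,0.015,0,0,0,0,0,0.015,0,0,0,0,0,0.011,0,0,0,0,0,0.006,0,0,0,0,0,0,0,0,0,0,0,0,0,0,0],
)

```text
time_s: 14.37
eef_pos: [429.7, -70.4, 162.0]
orientation: [-3.115, -0.407, 0.001]
force: [0.7, -0.5, -1.7]
finger_gap: 51.4
grasp_force: 8.4
```

Emit:
send_rows(
  steps=[0.005,0,0,0,0,0,0.01,0,0,0,0,0,0.01,0,0,0,0,0,0.01,0,0,0,0,0,0.01,0,0,0,0,0,0.005,0,0,0,0,0,0,0,0,0,0,0],
)

```text
time_s: 14.95
eef_pos: [479.7, -57.5, 163.2]
orientation: [3.115, 0.408, 0.003]
force: [-0.5, 0.4, -1.0]
finger_gap: 51.3
grasp_force: 8.4
```

```bash
python3 - <<'E'
from h import *
go([501.4,-51.1,160.5],15)
c=cam('wrist'); s=cam('side'); save(c,'w7.png');save(s,'s7.png')
print(proj(c,[[595.5,-27.5,158]]))
A=c['image'][:,:,::-1]; A=cv2.resize(A[:260,130:430],(460,400))
B=s['image'][:,:,::-1]; B=cv2.resize(B[150:250,215:300],(340,400),interpolation=cv2.INTER_CUBIC)
cv2.imwrite('pics/j7.png',np.hstack([A,B]))
E
```

```text
t 14.95 pos [479.7 -57.5 163.2] yaw 14.91 tilt 0.1 shift [22.7 -0.6  2.7] |d| 22.8 turn -0.08671191689856528
[[283.99811182  -8.08257981]]
```

View pics/j7.png

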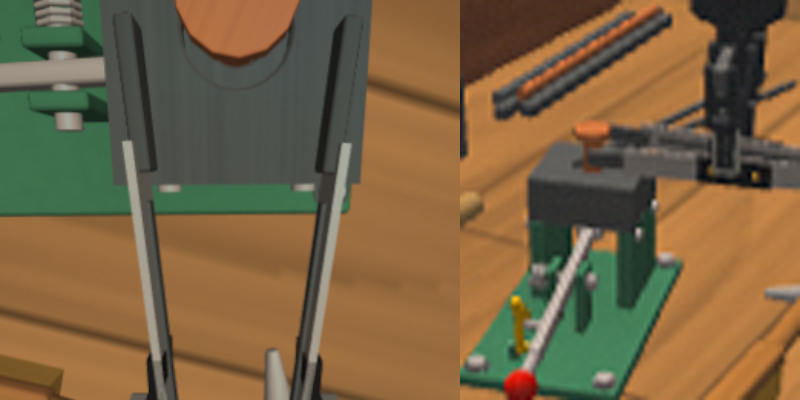

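The jaws straddle the rivet line, with head column about 284 and jaw midline about 286. The side crop shows the jaws level with the bare shank. I'll advance the rest and close.

Emit:
send_rows(
  steps=[0.005,0,0.001,0,0,0,0.008,0,0.001,0,0,0,0.006,0,0,0,0,0,0.003,0,0,0,0,0,0,0,0,0,0,0,0,0,0,0,0,0],
)

```text
time_s: 15.55
eef_pos: [499.6, -52.0, 160.2]
orientation: [-3.115, -0.407, 0.001]
force: [0.9, -0.4, -1.1]
finger_gap: 51.5
grasp_force: 8.4
```

Emit:
send_rows(
  steps=[0,0,0,0,0,0,0,0,0,0,0,0,0,0,0,0,0,0,0,0,0,0,0,0],
  hand=-0.1,
)

```text
time_s: 15.88
eef_pos: [499.4, -52.1, 160.3]
orientation: [3.115, 0.407, 0.0]
force: [1.0, 0.4, -1.8]
finger_gap: 38.7
grasp_force: 11.4
```

Emit:
send_rows(
  steps=[0,0,0,0,0,0,0,0,0,0,0,0,0,0,0,0,0,0,0,0,0,0,0,0],
  hand=-0.4,
  grip_force=70,
)

```text
time_s: 16.22
eef_pos: [499.4, -52.0, 160.3]
orientation: [-3.115, -0.407, 0.0]
force: [-0.8, -0.1, -1.7]
finger_gap: 31.8
grasp_force: 69.2
```

```bash
python3 - <<'E'
from h import *
go([501.4,-51.1,160.5],15)
c=cam('wrist'); s=cam('side')
A=c['image'][:,:,::-1]; A=cv2.resize(A[:260,130:430],(460,400))
B=s['image'][:,:,::-1]; B=cv2.resize(B[150:235,225:297],(340,400),interpolation=cv2.INTER_CUBIC)
cv2.imwrite('pics/j8.png',np.hstack([A,B]))
E
```

```text
t 16.22 pos [499.4 -52.  160.3] yaw 14.89 tilt 0.0 shift [ 2.1 -0.4 -0.2] |d| 2.2 turn -0.11301231006044077
```

View pics/j8.png

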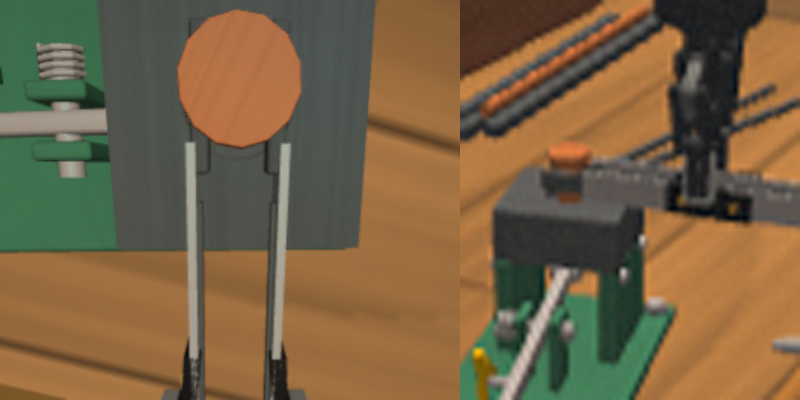

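The jaws are closed round the shank under the head (head centred at (238,78) in the crop) with 69 N on the grips. I'll draw it up.

Emit:
send_rows(
  steps=[0,0,-0.002,0,0,0,0,0,-0.004,0,0,0,0,0,-0.005,0,0,0,0,0,-0.005,0,0,0,0,0,-0.006,0,0,0,0,0,-0.008,0,0,0,0,0,-0.01,0,0,0,0,0,-0.012,0,0,0,0,0,-0.012,0,0,0,0,0,-0.012,0,0,0],
)

```text
time_s: 17.15
eef_pos: [499.7, -52.1, 238.1]
orientation: [3.115, 0.407, 0.001]
force: [-0.3, -0.1, -2.9]
finger_gap: 31.6
grasp_force: 69.6
```

Emit:
send_rows(
  steps=[0,0,-0.012,0,0,0,0,0,-0.012,0,0,0,0,0,-0.01,0,0,0,0,0,-0.006,0,0,0,0,0,-0.004,0,0,0,0,0,0,0,0,0,0,0,0,0,0,0,0,0,0,0,0,0],
)

```text
time_s: 17.82
eef_pos: [499.1, -51.9, 279.4]
orientation: [-3.115, -0.407, 0.002]
force: [0.2, 0.2, -3.3]
finger_gap: 32.1
grasp_force: 69.6
```

```bash
python3 - <<'E'
from h import *
go([501.4,-51.1,160.5],15)
c=cam('wrist'); s=cam('side')
print(proj(s,[[595.5,-27.5,125],[595.5,-27.5,225],[595.5,-27.5,278],[542,166,30]]))
A=c['image'][:,:,::-1]; A=cv2.resize(A[:260,130:430],(460,400))
B=s['image'][:,:,::-1]; B=cv2.resize(B[140:260,215:317],(340,400),interpolation=cv2.INTER_CUBIC)
cv2.imwrite('pics/j9.png',np.hstack([A,B]))
E
```

```text
t 17.82 pos [499.1 -51.9 279.4] yaw 14.88 tilt 0.08 shift [  2.6  -0.2 118.9] |d| 118.9 turn -0.11536639138373062
[[247.67569254 190.81285765]
 [247.30137131 162.51495607]
 [247.08606847 146.63051871]
 [229.9537375  246.12359054]]
```

View pics/j9.png

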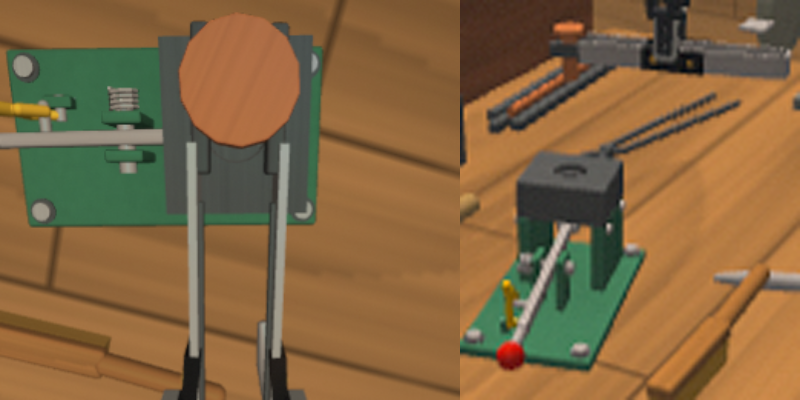

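The rivet hangs upright in the jaws, lower end at about side-view row 164 (100 mm above the die is row 163). The die hole is empty and the lever is still latched, so I'm handing in.

```bash
python3 -c "
from workcell import *
print(sign_off())"
```

```text
the job is handed in; nothing more can be done
None
```

I latched the lever, drew the rivet out with the black-gripped tongs, and handed the job in at about 18 s, still holding the rivet with its lower end about 10 cm above the die.

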